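# Blow off a turned spindle with the bench air gun

## Task

Lay the turned wooden spindle in the V cradle in front of the air gun and let go of it, then squeeze the gun's trigger fully home, hold it there for at least one second and release it. Then move the spindle into the plywood tray, lying flat. Work the gun only while the spindle lies in the cradle, use a light grip on the gun (it must not take more than 60 N), set the spindle down gently and leave the other things on the bench where they are.

Things in the scene. Friction and masses are not known exactly. Their poses are not given: they have to be found in the camera images.
- spindle: Loose turned spindle of pale wood, 152 mm long, 0.13 kg: a square block (40 mm long, 36 x 36 mm) in the middle with a round turned end, 28 mm thick (beads up to 35 mm), on either side. x axis along its length, z up as it lies on the bench. Origin: centre of the block's underside. Both ends are alike, either way round is right.
- spindle_mid (a point): Centre of the spindle (centre of the square block), on its long axis, 18 mm above the spindle's origin along its z.
- stand: Fixed blow-off stand: dark steel base plate 140 x 300 x 12 mm (long side y). V cradle at its -y end; at its +y end an air blow gun clamped on its side, barrel along y 100 mm above the bench at x = 0, 30 mm thick from y = 30 to 155 mm (clamp tops 118 mm high), nozzle to -y at the cradle, black handgrip level towards -x. Origin: middle of the plate on the bench; z up.
- cradle (a point): Where the spindle's centre must lie, its axis along the stand's x: 100 mm above the bench, at (0, -100) mm on the stand. Two 90-degree V supports, each 16 mm wide, centred 52 mm either side of this point along x, hold the round ends; the block hangs free between. V rims 12 mm higher than this point, outer edges 38 mm to either side. The thin nozzle's tip is 90 mm away to +y.
- gun_grip (a point): Centre of the gun's fixed handgrip at the place to squeeze, 100 mm above the bench. The grip is a bar along the stand's x, 28 mm deep along the stand's y, 26 mm high, reaching 42 mm from this point to -x (then a brass stub 12 mm long). Free below for 85 mm.
- trigger_pad (a point): Point to push on the trigger, mid-height and mid-thickness. The lever is an aluminium bar 85 x 8 x 16 mm high on the -y side of the handgrip, hinged about the vertical beside the barrel, 57 mm from here to +x. Handgrip and trigger here measure 57 mm over their outsides along the stand's y at rest, 40 mm squeezed fully; fingers close along the stand's y.
- trigger (a joint): Angle of the sprung trigger (rad): 0 released, 0.30 squeezed fully home (stop). The spring takes 3 N to start and about 10 N at the end at trigger_pad, and returns the trigger when let go.
- tray: Fixed open plywood tray, 150 (x) x 220 (y) mm outside, 40 mm high, walls 6 mm, floor 6 mm thick at most. Origin: centre of its underside; z up.
- blank: Loose square unturned wooden block, 140 x 42 x 42 mm (x, y, z), lying flat; leave alone. Origin: centre of underside.
- can: Loose upright grey spray can, 56 mm in diameter, 190 mm tall; leave alone. Origin: centre of underside.
- mallet: Loose wooden mallet lying down, handle along its x to -x, head 60 mm thick and 90 mm across at +x, about 190 mm long; leave alone. Origin on the bench under the far side of the head, 30 mm beyond its middle.
There are look-alikes about, which are no part of the job. What is shaped like the spindle but red is not meant.

How it is judged (in metres and radians):
On the way, in this order (a step that is already met when the one before it is completed fails the run):
1. the spindle lies in the V cradle, let go (x of spindle_mid in the frame of cradle between -0.02 and 0.02 m and y of spindle_mid in the frame of cradle between -0.008 and 0.008 m and z of spindle_mid in the frame of cradle between -0.008 and 0.008 m and angle between the x axis of spindle and the x axis of stand, either way round below 0.12 rad and contact force between the fingers and spindle below 0.1 N and value of joint trigger below 0.05 rad), for 0.2 s.
2. the trigger is squeezed home for a second, the spindle in the cradle (x of spindle_mid in the frame of cradle between -0.02 and 0.02 m and y of spindle_mid in the frame of cradle between -0.008 and 0.008 m and z of spindle_mid in the frame of cradle between -0.008 and 0.008 m and angle between the x axis of spindle and the x axis of stand, either way round below 0.12 rad and value of joint trigger above 0.25 rad), for 1 s.
3. the trigger is released, the spindle still in the cradle (x of spindle_mid in the frame of cradle between -0.02 and 0.02 m and y of spindle_mid in the frame of cradle between -0.008 and 0.008 m and z of spindle_mid in the frame of cradle between -0.008 and 0.008 m and angle between the x axis of spindle and the x axis of stand, either way round below 0.12 rad and value of joint trigger below 0.05 rad), for 0.1 s.
At the end, for the whole second after the job is handed in: The spindle lies flat (within 10 degrees) and at rest on the tray's floor, its centre within 60 mm (x) and 95 mm (y) of the tray's middle and under 35 mm above its underside, let go; the trigger is back at rest (under 0.05 rad) (x of spindle_mid in the frame of tray between -0.06 and 0.06 m and y of spindle_mid in the frame of tray between -0.095 and 0.095 m and z of spindle_mid in the frame of tray below 0.035 m and angle between spindle's own x axis and vertical between 1.4 and 1.74 rad and contact force between the fingers and spindle below 0.1 N and linear speed of spindle below 0.02 m/s and value of joint trigger below 0.05 rad); the robot touches nothing.
It fails at once if the trigger is worked (over 0.1 rad) while the spindle is not in the cradle (value of joint trigger above 0.1 rad and not (x of spindle_mid in the frame of cradle between -0.02 and 0.02 m and y of spindle_mid in the frame of cradle between -0.008 and 0.008 m and z of spindle_mid in the frame of cradle between -0.008 and 0.008 m and angle between the x axis of spindle and the x axis of stand, either way round below 0.12 rad)).
It fails at once if the fingers press on the stand or gun with more than 60 N (contact force between the fingers and stand above 60 N).
It fails at once if the spindle is banged down (over 60 N on stand or tray) (contact force between spindle and stand above 60 N or contact force between spindle and tray above 60 N).
It fails at once if the block, can or mallet is moved by more than 30 mm or the can is tipped (distance of any of blank, can, mallet from where it was at the start of the episode above 0.03 m or angle between can's own z axis and vertical above 0.5 rad).
It also fails if it takes over 72 s, if anything falls off the work surface, if the arm or the gripper's body presses on something with over 40 N, if the wrist force passes 120 N, or if a joint passes its speed limit or range.

## Robot

A 6-joint arm with a two-finger parallel gripper is mounted at the origin on the work surface. World frame = base frame: x ahead of the robot, y to its left, z up, the work surface at z = 0. Lengths are in mm, angles in rad, forces in N, time in s.
With the tool pointing down it reaches from about 350 to 975 mm from the base axis. Payload 7.1 kg.
Tool frame: the origin (TCP) lies midway between the tips of the shut fingers; the grasp point (between the pads) lies 19 mm behind it (tcp_to_grasp is the distance from the TCP to the grasp point, in mm); z points along the fingers, y is the line along which they close (so a half turn about z gives the same grasp; the last joint's range is limited). The gripper opens to 88 mm and grips with 3 to 60 N. Pads are 20 mm wide; open, the fingers measure 115 mm over their backs; the gripper's body (75 mm by 178 mm) begins 61 mm behind the grasp point.
Start: joints at [-1.22, 0.423, 1.63, -0, 1.089, -0.019], TCP at [225.909, -582.726, 222.675] pointing down, gripper open.
Joint ranges: [-3, 3], [-0.9, 2.11], [0.09, 2.58], [-1.31, 4.45], [0.11, 2.69], [-2.54, 2.54]. Speed limits (rad/s): [2.39, 2.39, 3.01, 3.14, 3.14, 3.14].

## Interface

Orientations are given as a unit quaternion [w, x, y, z].
In Python, from bench import observe, camera, hand_in, tcp_to_grasp gives the robot as it stands.
- The arm moves only by the tool servo_tool, never from a script. Its argument "series" is text: rows parted by semicolons, each of 7 numbers parted by spaces: the opening, from 0 (shut) to 1 (fully open), then the shift along the tool's x, y, z in mm, then the turn, a rotation vector about the tool's x, y, z in degrees. A call has 1 to 5 rows; each row shifts and turns the commanded pose from where the row before left it, along the tool's axes as they then stand; what a row does not reach is not made up. A row lasts 1/12 s, in which the tool goes at most 41.7 mm and 7.16 degrees, less where a joint would pass 70% of its speed; a pose out of reach is approached as far as the arm can. A call with a gripper value outside its range is refused whole. The fingers move at their own pace and stop on an object; "squeeze" is the grip in N (left out, the last holds). Time passes only in rows, so rows that do not move let the fingers close. It gives the time, the measured TCP pose, the force, the opening and the grip force at its end, in the units of the state.
- observe(): the state, without advancing time (a new reading comes with each control period).
- camera(name): name is "scene" or "top"; returns a dict with "frame" (420x560x3 uint8, blue, green, red), "depth" (420x560 float32, mm along the optical axis (not along the pixel's ray), 0 where there is no reading), "vfov" (degrees; the focal length in pixels is half the picture's height over the tangent of half this angle, whatever the lens; pixels are square), "cx", "cy" (the principal point, pixels), "k1" (the pictures are not rectified: a ray, as slopes to the right and down, at radius r is drawn at 1 + k1 r^2 times it, then the intrinsics apply), "extrinsics" (4x4, takes a point from camera to world coordinates). Camera axes: x right, y down, z forward; pixel columns grow to the right and rows downward; lengths in mm; the calibration is good to about 2 mm. A picture is of the moment at which its call begins.
- hand_in(): hands the job in; it is judged then, once.
The state is a dict: "time_s": time; "q": joint angles; "dq": joint speeds; "tau": joint torques, N m; "ee_pos": TCP position; "orientation": TCP orientation; "wrist_force": force on the tool from outside, world axes, zero at the start; "wrist_torque": the same for the moment, N m; "width": finger opening in mm; "finger_force": force on a finger pad.
Only numpy, scipy, OpenCV 4.12 (cv2) and the standard library are available. Lean on these libraries where they do the work, as an engineer would, in place of code of your own. Each camera call takes 0.05 s, during which the arm holds its last target. There are 200 camera calls.

## Working session

There is one attempt and no reset: what is moved stays moved. The work goes in short steps, Python scripts to look and compute and a tool call to move; the robot and the scene stay as the last step left them, time stands still between calls to the robot, and variables do not carry over. Pictures are saved under pics/ and viewed, at most 10 in all, crops included, and the job is handed in when it is done.

Besides the shell and the picture viewer there is one more tool, called by a JSON object that holds its "fn" and its "kwargs". servo_tool: Moves the arm, as the interface text tells. Its arguments: {"type":"object","properties":{"series":{"type":"string"},"squeeze":{"type":"number"}},"required":["series"]}

```bash
mkdir -p pics
cat > h.py <<'E'
import numpy as np, cv2
from bench import observe, camera, tcp_to_grasp
def K(c):
    h,w=c["frame"].shape[:2]; f=h/2/np.tan(np.radians(c["vfov"])/2)
    return np.array([[f,0,c["cx"]],[0,f,c["cy"]],[0,0,1.]]),np.array([c["k1"],0,0,0,0.])
def rays(c,uv):
    k,d=K(c); p=cv2.undistortPoints(np.asarray(uv,float).reshape(-1,1,2),k,d).reshape(-1,2)
    return np.c_[p,np.ones(len(p))]
def plane(c,uv,z):
    E=np.array(c["extrinsics"]); r=rays(c,uv)@E[:3,:3].T; o=E[:3,3]
    return o+r*((z-o[2])/r[:,2])[:,None]
def cloud(c):
    h,w=c["depth"].shape; v,u=np.mgrid[:h,:w]
    p=rays(c,np.c_[u.ravel(),v.ravel()])*c["depth"].reshape(-1,1)
    E=np.array(c["extrinsics"]); P=p@E[:3,:3].T+E[:3,3]; P[c["depth"].ravel()==0]=np.nan
    return P.reshape(h,w,3)
E
python3 - <<'E'
from h import *
import pickle
print(observe(),tcp_to_grasp)
for n in("scene","top"):
    c=camera(n); pickle.dump(c,open(n+".pkl","wb")); cv2.imwrite(f"pics/{n}0.png",c["frame"]); print(n,c["vfov"],c["cx"],c["cy"],c["k1"],np.array(c["extrinsics"]).round(3).tolist())
E
```

```text
{'time_s': 0.0, 'q': array([-1.21998762e+00,  4.23825239e-01,  1.63066914e+00,  7.14949098e-07,
        1.08860432e+00, -1.90128426e-02]), 'dq': array([-2.92229953e-04, -1.22734547e-03, -7.94756656e-06, -1.09165229e-03,
        9.67608104e-05,  4.46824086e-05]), 'tau': array([ 6.01781849e-04, -5.44636095e+01, -2.73667234e+01,  6.44524838e-02,
        2.27938994e-02, -1.03405578e-04]), 'ee_pos': array([ 225.73434755, -582.22473374,  221.91963693]), 'orientation': array([-7.42732672e-04,  9.82952411e-01,  1.83858616e-01, -1.24039808e-04]), 'wrist_force': array([ 0.18384172,  0.81141971, -1.04743747]), 'wrist_torque': array([-0.05623982,  0.01001419, -0.0082898 ]), 'finger_force': 0.0, 'width': 88.01219710181236} 18.700000000000003
scene 56.437403730422965 286.19598612921305 204.87106492887003 -0.11400626435215187 [[-0.87, 0.402, -0.284, 787.15], [0.492, 0.727, -0.479, 508.515], [0.014, -0.557, -0.831, 1022.515], [0.0, 0.0, 0.0, 1.0]]
top 48.490816303636585 278.7663732433171 209.0905565526857 -0.14829456618013073 [[0.02, -0.995, 0.095, 378.856], [-1.0, -0.02, 0.003, -61.7], [-0.001, -0.095, -0.995, 1230.312], [0.0, 0.0, 0.0, 1.0]]
```

```bash
ls .
```

```text
h.py
pics
scene.pkl
top.pkl
```

View pics/scene0.png

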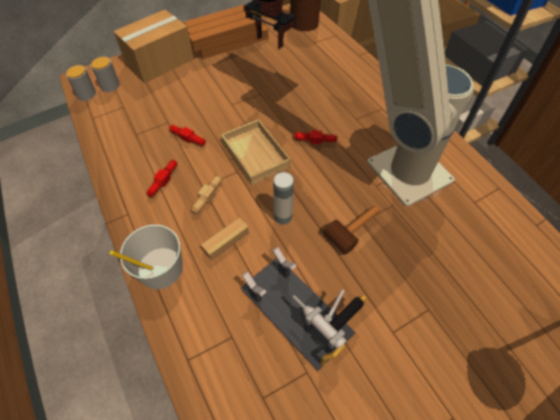

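View pics/top0.png

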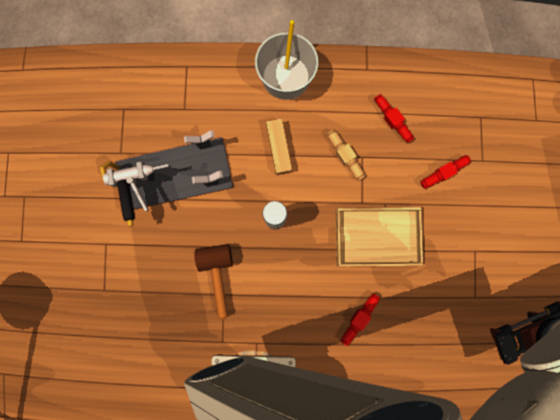

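Candidates: the pale turned piece at top (347,155) / scene (207,194), the red ones at top (394,118), (446,171), (361,319), and the square blank at top (279,146). The pale one with the middle block and round ends fits. The stand is at top (175,175), with its cradle on the right and its grip pointing down, and the tray is at (380,237).

```bash
cat > m.py <<'E'
from h import *
import pickle
C={n:pickle.load(open(n+".pkl","rb")) for n in("scene","top")}
def box(n,u0,u1,v0,v1):
    c=C[n];P=cloud(c); m=np.zeros(P.shape[:2],bool); m[v0:v1,u0:u1]=1; return c,P,m
def rect(P):
    r=cv2.minAreaRect(P[:,:2].astype(np.float32)); return [np.round(x,1) for x in r]
def rep(t,P):
    q=P[:,:2]-P[:,:2].mean(0); a=np.linalg.svd(q,full_matrices=False)[2][0]
    print(t,len(P),"mean",P.mean(0).round(1),"rect",rect(P),"yaw",np.degrees(np.arctan2(a[1],a[0])).round(1),"z pct",np.percentile(P[:,2],[5,50,95,99]).round(1))
for n,b in {"top":(320,375,122,188),"scene":(185,228,172,216)}.items():
    c,P,m=box(n,*b); z=P[...,2]; s=m&(z>8); rep("spindle "+n,P[s])
    k=m&(z>32); rep("  z>32 "+n,P[k])
    print("  bench z",np.nanmedian(z[m&(z<5)]))
for t,n,b in [("tray","top",(330,430,200,272)),("tray","scene",(215,295,118,185)),("blank","top",(260,297,115,178)),("can","top",(258,293,196,234)),("mallet","top",(190,238,240,325))]:
    c,P,m=box(n,*b); z=P[...,2]; rep(t+" "+n,P[m&(z>15)&(z<220)])
for n,b in {"top":(95,240,125,230),"scene":(235,370,240,365)}.items():
    c,P,m=box(n,*b); z=P[...,2]; g=c["frame"].max(2).astype(int); sat=g-c["frame"].min(2)
    pl=m&(abs(z-12)<4)&(sat<30); rep("plate "+n,P[pl])
    hi=m&(z>60)&(z<150); 
    nl,lab,st,ce=cv2.connectedComponentsWithStats(hi.astype(np.uint8))
    for i in range(1,nl):
        if st[i,4]>15: print(" px",ce[i].round(0),end=""); rep(" hi",P[lab==i])
cr=[cv2.resize(C["top"]["frame"][120:230,95:240],None,fx=5,fy=5,interpolation=2)[:500,:725],]
cv2.imwrite("pics/stand.png",cr[0])
a=cv2.resize(C["top"]["frame"][115:195,310:385],(375,400),interpolation=2);b=cv2.resize(C["scene"]["frame"][165:225,175:240],(400,400),interpolation=2)
cv2.imwrite("pics/spin.png",np.hstack([a,b]))
E
python3 m.py
```

```text
spindle top 691 mean [ 641.4 -231.2   30. ] rect [array([ 643.6, -232. ]), array([153.,  37.]), np.float64(33.1)] yaw -145.9 z pct [19.5 30.4 38.3 40.1]
  z>32 top 274 mean [ 643.7 -231.7   35.4] rect [array([ 643.6, -232.3]), array([146.9,  36.5]), np.float64(32.9)] yaw -147.3 z pct [32.3 35.1 39.2 40.6]
  bench z -0.5104870196142883
spindle scene 484 mean [ 645.7 -224.5   28.1] rect [array([ 642.6, -231.4]), array([153.7,  38.6]), np.float64(33.1)] yaw 33.1 z pct [13.8 29.4 37.2 39.2]
  z>32 scene 160 mean [ 642.5 -231.3   35. ] rect [array([ 642.7, -233. ]), array([119.2,  37.3]), np.float64(29.8)] yaw 36.2 z pct [32.4 34.7 38.7 39.6]
  bench z -1.157691570408133
tray top 912 mean [ 430.2 -330.6   34.9] rect [array([ 427.9, -320.1]), array([148.1, 222.7]), np.float64(0.9)] yaw -91.1 z pct [18.2 37.5 42.2 43.7]
tray scene 1121 mean [ 442.7 -257.1   60.9] rect [array([ 458.6, -255.7]), array([400.7, 253.3]), np.float64(58.5)] yaw 82.6 z pct [ 17.2  34.  190.1 191.7]
blank top 889 mean [657.2 -53.8  40.9] rect [array([660. , -53.7]), array([142. ,  42.3]), np.float64(12.0)] yaw -167.
[... 877 characters left out ...]
([17.6, 73.3]), np.float64(12.8)] yaw 103.8 z pct [ 74.8  96.2 110.5 112.5]
plate scene 3672 mean [592.5 224.7  11.1] rect [array([583.4, 228.5]), array([138. , 296.2]), np.float64(14.1)] yaw 96.3 z pct [ 8.5 11.1 14.1 15.2]
 px [283. 260.] hi 225 mean [561.3 119.6  93. ] rect [array([559.1, 120.2]), array([17.8, 74. ]), np.float64(13.8)] yaw 102.9 z pct [ 66.5  94.5 109.5 111.1]
 px [253. 285.] hi 226 mean [662.9 143.7  93.6] rect [array([661.2, 144.8]), array([17.2, 75.1]), np.float64(13.2)] yaw 102.4 z pct [ 68.7  95.3 109.9 111.6]
 px [333. 322.] hi 1615 mean [542.3 324.7 108.2] rect [array([516.7, 312.9]), array([171.5, 162.7]), np.float64(86.0)] yaw 17.2 z pct [ 91.1 110.5 117.7 119.6]
```

View pics/spin.png

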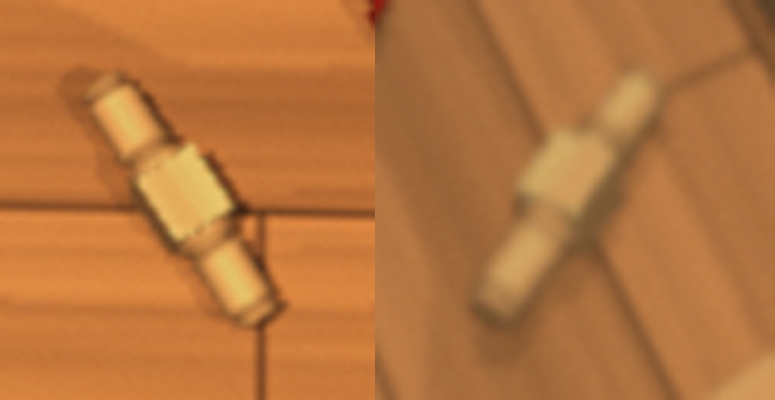

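View pics/stand.png

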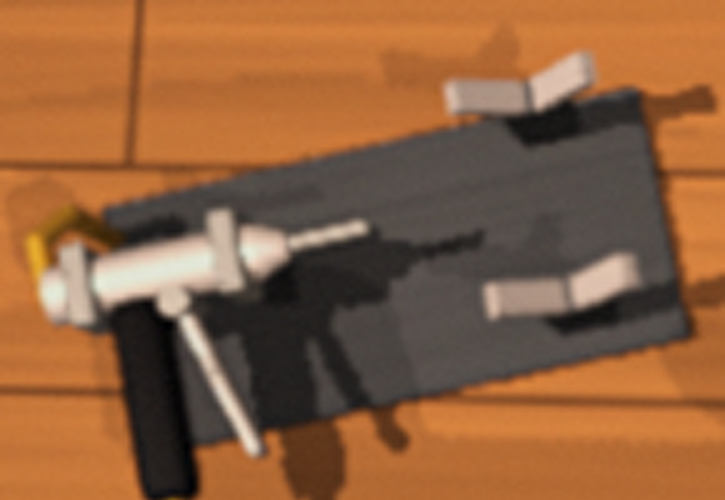

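The crop confirms it: pale wood, square block in the middle, round ends on both sides. Its centre is (643,-232), its top at 36-38 mm and its yaw 33°, and the two views agree. The V supports are 104.7 mm apart with rims at about 112 mm, which gives the cradle at (611,132) with yaw 13.3°. Next I move above the spindle.

{"fn": "servo_tool", "kwargs": {"series": "1 0 0 0 0 0 -6; 1 0 0 0 0 0 -5.9; 1 36 -4.4 0 0 0 0; 1 36 -4.4 0 0 0 0; 1 36 -4.4 0 0 0 0", "squeeze": 20}}

```text
time_s: 0.52
ee_pos: [309.4, -511.9, 222.2]
orientation: [-0.0, 0.959, 0.284, -0.0]
wrist_force: [0.2, -0.0, -0.4]
width: 88.0
finger_force: 0.0
```

{"fn": "servo_tool", "kwargs": {"series": "1 36 -4.4 0 0 0 0; 1 36 -4.4 0 0 0 0; 1 36 -4.4 0 0 0 0; 1 36 -4.4 0 0 0 0; 1 36 -4.4 0 0 0 0"}}

```text
time_s: 0.93
ee_pos: [449.0, -394.5, 222.4]
orientation: [-0.0, 0.959, 0.285, -0.0]
wrist_force: [0.2, -0.1, 0.8]
width: 87.5
finger_force: 0.0
```

{"fn": "servo_tool", "kwargs": {"series": "1 36 -4.4 0 0 0 0; 1 36 -4.4 0 0 0 0; 1 36 -4.4 0 0 0 0; 1 36 -4.4 0 0 0 0; 1 36 -4.4 0 0 0 0"}}

```text
time_s: 1.35
ee_pos: [587.7, -277.8, 222.3]
orientation: [-0.0, 0.959, 0.285, -0.0]
wrist_force: [0.6, -2.0, 0.2]
width: 87.9
finger_force: 0.0
```

{"fn": "servo_tool", "kwargs": {"series": "1 36 -4.4 0 0 0 0; 1 36 -4.4 0 0 0 0; 1 0 0 0 0 0 0; 1 0 0 0 0 0 0"}}

```text
time_s: 1.68
ee_pos: [643.0, -231.0, 221.9]
orientation: [-0.0, 0.958, 0.286, -0.0]
wrist_force: [-0.3, 0.1, 0.1]
width: 87.9
finger_force: 0.0
```

{"fn": "servo_tool", "kwargs": {"series": "1 0 0 36 0 0 0; 1 0 0 36 0 0 0; 1 0 0 36 0 0 0; 1 0 0 36 0 0 0; 1 0 0 30 0 0 0"}}

```text
time_s: 2.1
ee_pos: [639.9, -233.6, 46.1]
orientation: [-0.001, 0.959, 0.284, -0.001]
wrist_force: [-0.3, -0.1, -0.9]
width: 88.3
finger_force: 0.0
```

{"fn": "servo_tool", "kwargs": {"series": "1 0 0 20 0 0 0; 1 0 0 13 0 0 0; 1 0 0 7 0 0 0; 1 0 0 0 0 0 0; 0 0 0 0 0 0 0"}}

```text
time_s: 2.52
ee_pos: [642.6, -233.3, 9.5]
orientation: [0.0, 0.959, 0.284, 0.0]
wrist_force: [-0.3, 0.2, 0.4]
width: 84.1
finger_force: 0.0
```

{"fn": "servo_tool", "kwargs": {"series": "0 0 0 0 0 0 0; 0 0 0 0 0 0 0; 0 0 0 0 0 0 0; 0 0 0 0 0 0 0; 0 0 0 0 0 0 0"}}

```text
time_s: 2.93
ee_pos: [642.6, -232.7, 9.3]
orientation: [0.0, 0.959, 0.285, 0.0]
wrist_force: [0.5, 1.0, -0.2]
width: 51.3
finger_force: 0.0
```

{"fn": "servo_tool", "kwargs": {"series": "0 0 0 0 0 0 0; 0 0 0 0 0 0 0; 0 0 0 0 0 0 0; 0 0 0 0 0 0 0; 0 0 0 0 0 0 0"}}

```text
time_s: 3.35
ee_pos: [642.3, -232.6, 8.7]
orientation: [-0.0, 0.959, 0.285, -0.0]
wrist_force: [-0.5, 0.6, 0.7]
width: 35.9
finger_force: 19.9
```

{"fn": "servo_tool", "kwargs": {"series": "0 0 0 -20 0 0 0; 0 0 0 -40 0 0 0; 0 0 0 -40 0 0 0; 0 0 0 -40 0 0 0; 0 0 0 -40 0 0 0"}}

```text
time_s: 3.77
ee_pos: [641.7, -232.4, 190.0]
orientation: [-0.0, 0.959, 0.285, -0.0]
wrist_force: [0.5, -0.7, -0.7]
width: 36.1
finger_force: 19.9
```

{"fn": "servo_tool", "kwargs": {"series": "0 0 0 -20 0 0 0; 0 0 0 0 0 0 6.6; 0 0 0 0 0 0 6.6; 0 0 0 0 0 0 6.6; 0 0 0 0 0 0 0"}}

```text
time_s: 4.18
ee_pos: [642.0, -232.5, 208.6]
orientation: [-0.0, 0.994, 0.114, -0.0]
wrist_force: [-0.5, 0.1, -1.1]
width: 35.8
finger_force: 19.9
```

{"fn": "servo_tool", "kwargs": {"series": "0 5.3 -36 0 0 0 0; 0 5.3 -36 0 0 0 0; 0 5.3 -36 0 0 0 0; 0 5.3 -36 0 0 0 0; 0 5.3 -36 0 0 0 0"}}

```text
time_s: 4.6
ee_pos: [626.1, -49.9, 208.3]
orientation: [-0.0, 0.993, 0.117, -0.0]
wrist_force: [0.3, 1.1, -1.0]
width: 36.0
finger_force: 19.9
```

{"fn": "servo_tool", "kwargs": {"series": "0 5.3 -36 0 0 0 0; 0 5.3 -36 0 0 0 0; 0 5.3 -36 0 0 0 0; 0 5.3 -36 0 0 0 0; 0 5.3 -36 0 0 0 0"}}

```text
time_s: 5.02
ee_pos: [610.5, 131.6, 208.3]
orientation: [0.0, 0.993, 0.118, -0.0]
wrist_force: [0.4, 0.0, -1.5]
width: 35.9
finger_force: 19.9
```

{"fn": "servo_tool", "kwargs": {"series": "0 0 0 0 0 0 0; 0 0 0 0 0 0 0; 0 0 0 0 0 0 0"}}

```text
time_s: 5.27
ee_pos: [610.9, 129.7, 208.3]
orientation: [0.0, 0.993, 0.117, -0.0]
wrist_force: [-0.1, 0.0, -1.6]
width: 36.6
finger_force: 19.9
```

{"fn": "servo_tool", "kwargs": {"series": "0 0.5 -2 0 0 0 0; 0 0 0 25 0 0 0; 0 0 0 30 0 0 0; 0 0 0 25 0 0 0; 0 0 0 10 0 0 0"}}

```text
time_s: 5.68
ee_pos: [609.3, 130.1, 115.3]
orientation: [0.0, 0.993, 0.115, -0.003]
wrist_force: [-0.9, -1.1, -1.0]
width: 35.7
finger_force: 19.9
```

{"fn": "servo_tool", "kwargs": {"series": "0 0 0 5 0 0 0; 0 0 0 5 0 0 0; 0 0 0 3 0 0 0; 0 0 0 3 0 0 0; 0 0 0 0 0 0 0"}}

```text
time_s: 6.1
ee_pos: [611.6, 132.0, 103.2]
orientation: [-0.0, 0.993, 0.116, 0.001]
wrist_force: [0.3, 0.5, -0.6]
width: 36.1
finger_force: 19.9
```

```bash
cat > pos.py <<'E'
from h import *
import pickle
for n in("scene","top"):
    c=camera(n); pickle.dump(c,open(n+"1.pkl","wb")); P=cloud(c); z=P[...,2]
    th=np.radians(13.3); d=P[...,:2]-[611,132]; X=d[...,0]*np.cos(th)+d[...,1]*np.sin(th); Y=-d[...,0]*np.sin(th)+d[...,1]*np.cos(th)
    f=c["frame"].astype(int); wood=(f[...,2]-f[...,0]>45)&(abs(X)<110)&(abs(Y)<60)&(z>60)&(z<150)
    Q=np.c_[X[wood],Y[wood],z[wood]]; print(n,len(Q),"X",np.percentile(Q[:,0],[1,99]).round(1),"Z",np.percentile(Q[:,2],[50,90,98]).round(1))
    for s in(-1,1):
        e=Q[(abs(Q[:,0]-s*68)<12)]; 
        if len(e): print("  end",s,len(e),"Ymean",e[:,1].mean().round(1),"Yrng",np.percentile(e[:,1],[2,98]).round(1),"ztop",np.percentile(e[:,2],95).round(1))
    g=(abs(Y)<45)&((abs(abs(X)-52)<12))&(z>60)&(z<150)&(f.max(2)-f.min(2)<45)
    for s in(-1,1):
        k=g&(X*s>0); k2=k&(z>104); print("  V",s,"X",np.percentile(X[k],[2,98]).round(1),"Yrim",np.percentile(Y[k],[1,99]).round(1))
    uv=np.argwhere(wood); print("  px",uv.min(0),uv.max(0))
    cv2.imwrite(f"pics/{n}_cr.png",c["frame"])
E
python3 pos.py
```

```text
scene 340 X [-75.   76.2] Z [122.4 127.3 129.8]
  end -1 36 Ymean 3.4 Yrng [-7.9 12.5] ztop 126.1
  end 1 97 Ymean 3.9 Yrng [-11.5  16.2] ztop 125.2
  V -1 X [-54.7 -46.2] Yrim [13.5 15.4]
  V 1 X [44.5 60.2] Yrim [-35.4  38.3]
  px [248 242] [291 293]
top 23 X [-57.4  38.2] Z [109.1 111.6 113.4]
  end -1 2 Ymean -29.9 Yrng [-31.3 -28.4] ztop 114.0
  end 1 1 Ymean -38.7 Yrng [-38.7 -38.7] ztop 108.9
  V -1 X [-58.8 -42.8] Yrim [-36.8 -13.1]Traceback (most recent call last):
  File "pos.py", line 13, in <module>
    k=g&(X*s>0); k2=k&(z>104); print("  V",s,"X",np.percentile(X[k],[2,98]).round(1),"Yrim",np.percentile(Y[k],[1,99]).round(1))
                                                 ~~~~~~~~~~~~~^^^^^^^^^^^^^
    return _quantile_unchecked(
        a, q, axis, out, overwrite_input, method, keepdims, weights)
    return _ureduce(a,
                    func=_quantile_ureduce_func,
    ...<5 lines>...
                    overwrite_input=overwrite_input,
                    method=method)
    r = func(a, **kwargs)
    result = _quantile(arr,
                       quantiles=q,
    ...<2 lines>...
                       out=out,
                       weights=wgt)
    slices_having_nans = np.isnan(arr[-1, ...])
                                  ~~~^^^^^^^^^
IndexError: index -1 is out of bounds for axis 0 with size 0
```

{"fn": "servo_tool", "kwargs": {"series": "0 0 0 2 0 0 0; 0 0 0 2 0 0 0; 0 0 0 2 0 0 0; 0 0 0 2 0 0 0; 0 0 0 0 0 0 0"}}

```text
time_s: 6.62
ee_pos: [610.8, 132.0, 94.1]
orientation: [0.0, 0.993, 0.116, -0.0]
wrist_force: [-0.7, 0.1, -2.1]
width: 36.0
finger_force: 19.9
```

{"fn": "servo_tool", "kwargs": {"series": "0 0 0 1 0 0 0; 0 0 0 1 0 0 0; 0 0 0 0 0 0 0; 0 0 0 0 0 0 0"}}

```text
time_s: 6.95
ee_pos: [611.1, 132.0, 92.6]
orientation: [-0.0, 0.993, 0.116, -0.0]
wrist_force: [-0.2, -0.6, -1.4]
width: 36.3
finger_force: 19.9
```

{"fn": "servo_tool", "kwargs": {"series": "0 0 0 1 0 0 0; 0 0 0 0 0 0 0; 0 0 0 1 0 0 0; 0 0 0 0 0 0 0; 0 0 0 0 0 0 0"}}

```text
time_s: 7.37
ee_pos: [611.5, 131.9, 91.0]
orientation: [0.0, 0.993, 0.116, 0.0]
wrist_force: [0.4, -1.0, 1.7]
width: 35.9
finger_force: 19.9
```

{"fn": "servo_tool", "kwargs": {"series": "0 0 0 0.5 0 0 0; 0 0 0 0 0 0 0; 0.6 0 0 0 0 0 0; 0.8 0 0 0 0 0 0; 1 0 0 0 0 0 0"}}

```text
time_s: 7.78
ee_pos: [611.1, 132.1, 90.0]
orientation: [-0.0, 0.993, 0.116, -0.0]
wrist_force: [-0.7, 0.6, 0.5]
width: 52.2
finger_force: 0.0
```

{"fn": "servo_tool", "kwargs": {"series": "1 0 0 0 0 0 0; 1 0 0 0 0 0 0; 1 0 0 0 0 0 0; 1 0 0 0 0 0 0; 1 0 0 0 0 0 0"}}

```text
time_s: 8.2
ee_pos: [611.1, 132.0, 90.1]
orientation: [-0.0, 0.993, 0.116, -0.0]
wrist_force: [-0.8, 0.8, 1.1]
width: 85.5
finger_force: 0.0
```

{"fn": "servo_tool", "kwargs": {"series": "1 0 0 -10 0 0 0; 1 0 0 -25 0 0 0; 1 0 0 -35 0 0 0; 1 0 0 -40 0 0 0; 1 0 0 -20 0 0 0"}}

```text
time_s: 8.62
ee_pos: [612.9, 132.3, 225.5]
orientation: [-0.0, 0.993, 0.116, 0.003]
wrist_force: [1.1, 0.1, 0.2]
width: 88.1
finger_force: 0.0
```

{"fn": "servo_tool", "kwargs": {"series": "1 -30 0 0 0 0 0; 1 -38 0 0 0 0 0; 1 -38 0 0 0 0 0; 1 -38 0 0 0 0 0; 1 -38 0 0 0 0 0"}}

```text
time_s: 9.03
ee_pos: [432.3, 89.8, 220.7]
orientation: [-0.0, 0.993, 0.116, 0.0]
wrist_force: [-0.8, -0.5, 1.0]
width: 87.7
finger_force: 0.0
```

```bash
cat > pos2.py <<'E'
from h import *
th=np.radians(13.3)
for n in("scene","top"):
    c=camera(n); P=cloud(c); z=P[...,2]
    d=P[...,:2]-[611,132]; X=d[...,0]*np.cos(th)+d[...,1]*np.sin(th); Y=-d[...,0]*np.sin(th)+d[...,1]*np.cos(th)
    f=c["frame"].astype(int); h=np.dstack([X,Y,z]); sp=lambda m:(lambda Q:(len(Q),np.percentile(Q,[1,50,99],axis=0).round(1).tolist()) if len(Q)>3 else len(Q))(h[m])
    w=(f[...,2]-f[...,0]>45)&(abs(X)<110)&(abs(Y)<30)&(z>60)&(z<150); print(n,"wood",sp(w))
    for s in(-1,1): print("  wood end",s,sp(w&(abs(X*s-68)<9)),"\n  V",s,sp((abs(X*s-52)<12)&(abs(Y)<50)&(z>100)&(z<118)&~w))
    # gun: grip (dark) and trigger (light); in this frame grip runs to -X
    G=(X<-15)&(X>-170)&(Y>90)&(Y<300)&(z>85)&(z<125)
    dark=G&(f.max(2)<60); print("  grip",sp(dark))
    for x in range(-130,-20,10):
        k=abs(X-x)<5; print("   x",x,"dark Y,z",[np.percentile(h[dark&k][:,i],[3,97]).round(0).tolist() for i in(1,2)] if (dark&k).sum()>3 else None,"light Y",np.percentile(Y[G&~dark&k&(f.max(2)>100)],[3,97]).round(0).tolist() if (G&~dark&k&(f.max(2)>100)).sum()>3 else None)
    if n=="top": crop=cv2.resize(c["frame"][110:240,90:260],None,fx=4.5,fy=4.5,interpolation=2); cv2.imwrite("pics/cr2.png",crop)
E
python3 pos2.py
```

```text
scene wood (773, [[-73.6, -17.9, 89.2], [2.8, 5.3, 111.6], [75.4, 19.4, 120.1]])
  wood end -1 (69, [[-75.4, -28.0, 94.8], [-65.9, 4.3, 108.5], [-59.3, 23.7, 114.2]]) 
  V -1 (71, [[-60.8, -36.0, 100.6], [-51.7, -20.0, 106.7], [-44.6, 37.5, 112.2]])
  wood end 1 (77, [[59.9, -11.8, 93.9], [67.9, 4.5, 108.9], [76.1, 14.9, 114.3]]) 
  V 1 (87, [[44.2, -35.2, 100.5], [52.1, -19.1, 106.5], [59.4, 38.3, 111.6]])
  grip (407, [[-108.4, 197.6, 104.2], [-57.6, 212.8, 111.5], [-15.3, 225.5, 115.4]])
   x -130 dark Y,z None light Y [204.0, 217.0]
   x -120 dark Y,z None light Y [203.0, 217.0]
   x -110 dark Y,z [[203.0, 221.0], [109.0, 116.0]] light Y [198.0, 225.0]
   x -100 dark Y,z [[202.0, 223.0], [109.0, 115.0]] light Y [162.0, 215.0]
   x -90 dark Y,z [[202.0, 224.0], [108.0, 114.0]] light Y [162.0, 199.0]
   x -80 dark Y,z [[202.0, 224.0], [108.0, 114.0]] light Y [166.0, 198.0]
   x -70 dark Y,z [[203.0, 223.0], [107.0, 114.0]] light Y [170.0, 197.0]
   x -60 dark Y,z [[201.0, 224.0], [108.0, 114.0]] light Y [173.0, 211.0]
   x -50 dark Y,z [[201.0, 223.0], [109.0, 115.0]] light Y [175.
[... 658 characters left out ...]
130 dark Y,z None light Y None
   x -120 dark Y,z None light Y [203.0, 215.0]
   x -110 dark Y,z [[201.0, 217.0], [105.0, 114.0]] light Y [204.0, 220.0]
   x -100 dark Y,z [[197.0, 219.0], [108.0, 115.0]] light Y None
   x -90 dark Y,z [[196.0, 218.0], [108.0, 117.0]] light Y None
   x -80 dark Y,z [[196.0, 219.0], [102.0, 117.0]] light Y None
   x -70 dark Y,z [[195.0, 220.0], [98.0, 116.0]] light Y None
   x -60 dark Y,z [[195.0, 220.0], [98.0, 115.0]] light Y [172.0, 180.0]
   x -50 dark Y,z [[195.0, 218.0], [95.0, 114.0]] light Y [174.0, 207.0]
   x -40 dark Y,z [[195.0, 219.0], [99.0, 114.0]] light Y [177.0, 223.0]
   x -30 dark Y,z [[195.0, 219.0], [99.0, 115.0]] light Y [180.0, 224.0]
```

View pics/cr2.png

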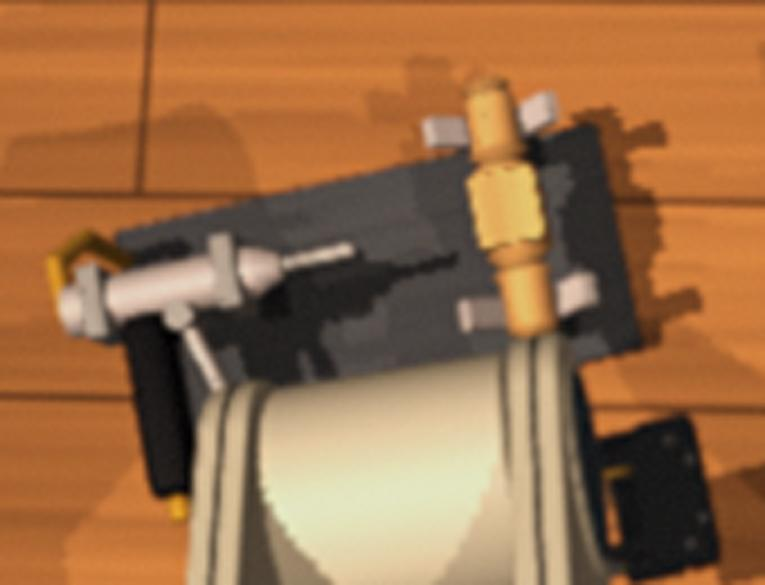

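The spindle lies in both Vs (crop about (500,210)), with end tops at 114 mm, so its axis is at 100 mm. The grip is centred near stand-axis offset (-70, 210) from the cradle, with the trigger's outer face at about 168. I go above it next.

{"fn": "servo_tool", "kwargs": {"series": "1 18.7 -33.2 0 0 0 0; 1 18.7 -33.2 0 0 0 0; 1 18.7 -33.2 0 0 0 0; 1 18.7 -33.2 0 0 0 0; 1 18.7 -33.2 0 0 0 0", "squeeze": 20}}

```text
time_s: 9.55
ee_pos: [488.1, 275.5, 221.1]
orientation: [-0.0, 0.993, 0.116, 0.001]
wrist_force: [0.8, -0.5, -0.2]
width: 87.7
finger_force: 0.0
```

{"fn": "servo_tool", "kwargs": {"series": "1 18.7 -33.2 0 0 0 0; 1 0 0 0 0 0 0; 1 0 0 0 0 0 0; 1 0 0 0 0 0 0"}}

```text
time_s: 9.88
ee_pos: [497.4, 309.7, 220.1]
orientation: [0.0, 0.993, 0.116, -0.0]
wrist_force: [0.8, 0.5, 0.5]
width: 87.8
finger_force: 0.0
```

{"fn": "servo_tool", "kwargs": {"series": "1 0 0 30 0 0 0; 1 0 0 35 0 0 0; 1 0 0 20 0 0 0; 1 0 0 10 0 0 0; 1 0 0 0 0 0 0"}}

```text
time_s: 10.3
ee_pos: [496.2, 307.8, 123.3]
orientation: [0.001, 0.993, 0.115, -0.002]
wrist_force: [-0.3, -0.2, 0.7]
width: 87.7
finger_force: 0.0
```

{"fn": "servo_tool", "kwargs": {"series": "1 0 0 8 0 0 0; 1 0 0 8 0 0 0; 1 0 0 8 0 0 0; 1 0 0 0 0 0 0"}}

```text
time_s: 10.63
ee_pos: [497.1, 309.4, 100.3]
orientation: [0.0, 0.993, 0.116, -0.0]
wrist_force: [0.0, -0.2, -0.1]
width: 88.0
finger_force: 0.0
```

{"fn": "servo_tool", "kwargs": {"series": "1 0 0 8 0 0 0; 1 0 0 8 0 0 0; 1 0 0 2 0 0 0; 1 0 -2.5 0 0 0 0; 1 0 -2.5 0 0 0 0"}}

```text
time_s: 11.05
ee_pos: [496.2, 314.8, 83.0]
orientation: [0.0, 0.993, 0.116, -0.0]
wrist_force: [-0.1, 0.8, -0.1]
width: 87.8
finger_force: 0.0
```

{"fn": "servo_tool", "kwargs": {"series": "1 0 0 0 0 0 0; 1 0 0 0 0 0 0; 0.72 0 0 0 0 0 0; 0.66 0 0 0 0 0 0; 0.6 0 0 0 0 0 0"}}

```text
time_s: 11.47
ee_pos: [496.0, 314.0, 83.2]
orientation: [0.001, 0.993, 0.116, -0.0]
wrist_force: [-0.3, -4.5, 1.3]
width: 71.3
finger_force: 1.9
```

Run:
```python
from h import *
c=camera("scene"); cv2.imwrite("pics/grip.png",cv2.resize(c["frame"][230:380,230:400],None,fx=4,fy=4,interpolation=2)); o=observe(); print(o["width"],o["wrist_force"].round(1),o["ee_pos"].round(1),o["q"].round(2))
```

```text
67.31004731383763 [-1.9 -5.6  2.1] [495.8 313.7  83.1] [ 0.54  0.56  1.8  -0.    0.79  1.88]
```

View pics/grip.png

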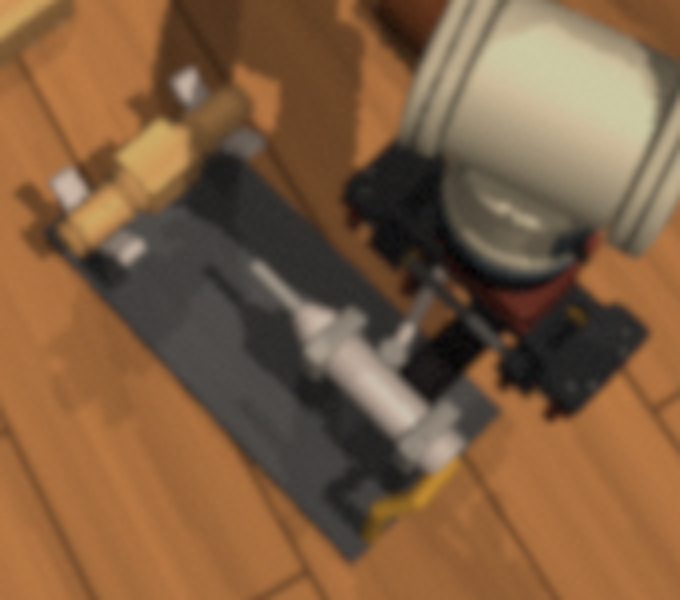

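The fingers straddle the grip and trigger (crop about (450,310)), and the -y finger is already on the trigger. The spindle is still in place, so I close and hold.

{"fn": "servo_tool", "kwargs": {"series": "0.55 0 0 0 0 0 0; 0.5 0 0 0 0 0 0; 0.45 0 0 0 0 0 0; 0.4 0 0 0 0 0 0; 0.35 0 0 0 0 0 0", "squeeze": 22}}

```text
time_s: 11.93
ee_pos: [494.3, 314.5, 82.5]
orientation: [0.0, 0.993, 0.115, -0.002]
wrist_force: [-5.3, 1.9, -0.2]
width: 39.7
finger_force: 22.0
```

{"fn": "servo_tool", "kwargs": {"series": "0.3 0 0 0 0 0 0; 0.25 0 0 0 0 0 0; 0.2 0 0 0 0 0 0; 0.2 0 0 0 0 0 0; 0.2 0 0 0 0 0 0"}}

```text
time_s: 12.35
ee_pos: [494.3, 314.5, 82.6]
orientation: [0.0, 0.993, 0.116, -0.002]
wrist_force: [-6.3, 1.5, -0.2]
width: 39.4
finger_force: 22.0
```

{"fn": "servo_tool", "kwargs": {"series": "0.2 0 0 0 0 0 0; 0.2 0 0 0 0 0 0; 0.2 0 0 0 0 0 0; 0.2 0 0 0 0 0 0; 0.2 0 0 0 0 0 0"}}

```text
time_s: 12.77
ee_pos: [494.4, 314.5, 82.6]
orientation: [0.0, 0.993, 0.116, -0.002]
wrist_force: [-5.6, 0.9, -0.8]
width: 39.1
finger_force: 22.0
```

Width is 39.5 mm, so the trigger is fully home. I hold a bit longer, then release and lift.

{"fn": "servo_tool", "kwargs": {"series": "0.2 0 0 0 0 0 0; 0.2 0 0 0 0 0 0; 0.2 0 0 0 0 0 0; 0.2 0 0 0 0 0 0; 0.2 0 0 0 0 0 0"}}

```text
time_s: 13.18
ee_pos: [494.3, 314.5, 82.5]
orientation: [0.0, 0.993, 0.116, -0.002]
wrist_force: [-7.2, 1.3, -0.0]
width: 40.0
finger_force: 22.0
```

{"fn": "servo_tool", "kwargs": {"series": "0.2 0 0 0 0 0 0; 0.2 0 0 0 0 0 0; 0.2 0 0 0 0 0 0; 0.2 0 0 0 0 0 0; 0.2 0 0 0 0 0 0"}}

```text
time_s: 13.6
ee_pos: [494.3, 314.5, 82.5]
orientation: [0.0, 0.993, 0.115, -0.002]
wrist_force: [-6.4, 1.9, 0.1]
width: 39.2
finger_force: 22.0
```

{"fn": "servo_tool", "kwargs": {"series": "0.6 0 0 0 0 0 0; 0.8 0 0 0 0 0 0; 1 0 0 0 0 0 0; 1 0 0 0 0 0 0; 1 0 0 0 0 0 0"}}

```text
time_s: 14.02
ee_pos: [497.1, 314.3, 83.1]
orientation: [0.0, 0.993, 0.116, 0.001]
wrist_force: [3.2, -2.6, -1.6]
width: 69.5
finger_force: 1.7
```

{"fn": "servo_tool", "kwargs": {"series": "1 0 0 0 0 0 0; 1 0 0 0 0 0 0; 1 0 2.5 0 0 0 0; 1 0 2.5 0 0 0 0; 1 0 0 0 0 0 0"}}

```text
time_s: 14.43
ee_pos: [497.2, 309.5, 83.2]
orientation: [0.0, 0.993, 0.116, -0.0]
wrist_force: [0.0, 0.2, 0.1]
width: 87.8
finger_force: 0.0
```

{"fn": "servo_tool", "kwargs": {"series": "1 0 0 0 0 0 0; 1 0 0 0 0 0 0; 1 0 0 0 0 0 0"}}

```text
time_s: 14.68
ee_pos: [497.4, 309.9, 83.2]
orientation: [-0.0, 0.993, 0.116, -0.0]
wrist_force: [0.2, -0.2, -0.1]
width: 88.0
finger_force: 0.0
```

{"fn": "servo_tool", "kwargs": {"series": "1 0 0 -20 0 0 0; 1 0 0 -35 0 0 0; 1 0 0 -35 0 0 0; 1 0 0 -30 0 0 0; 1 0 0 -20 0 0 0"}}

```text
time_s: 15.1
ee_pos: [498.3, 310.5, 226.5]
orientation: [-0.001, 0.993, 0.116, 0.002]
wrist_force: [0.7, 1.0, 0.0]
width: 87.6
finger_force: 0.0
```

```bash
python3 pos2.py | grep -E "wood|V"
```

```text
scene wood (746, [[-72.9, -16.5, 88.3], [5.6, 5.3, 111.9], [75.3, 19.3, 120.0]])
  wood end -1 (63, [[-75.6, -13.1, 94.3], [-66.3, 4.3, 109.6], [-59.3, 13.9, 114.8]]) 
  V -1 (88, [[-61.7, -35.8, 100.1], [-51.8, -14.6, 106.9], [-43.6, 37.1, 113.0]])
  wood end 1 (80, [[59.3, -18.7, 94.2], [67.3, 4.7, 108.4], [76.3, 14.2, 114.2]]) 
  V 1 (90, [[43.9, -35.8, 100.6], [52.2, -18.9, 106.6], [60.3, 38.6, 112.3]])
top wood (798, [[-73.8, -25.8, 95.6], [2.1, -2.4, 112.4], [75.7, 16.7, 121.5]])
  wood end -1 (71, [[-75.3, -13.7, 98.2], [-66.7, -2.0, 109.8], [-59.4, 11.0, 115.4]]) 
  V -1 (97, [[-59.4, -36.7, 100.2], [-51.3, 18.6, 107.1], [-42.7, 35.4, 112.2]])
  wood end 1 (90, [[59.0, -27.9, 94.6], [65.8, -1.5, 109.0], [76.3, 28.1, 115.7]]) 
  V 1 (77, [[45.5, -38.1, 101.2], [52.6, 22.2, 107.8], [62.2, 36.9, 114.3]])
```

{"fn": "servo_tool", "kwargs": {"series": "1 11.7 33.2 0 0 0 0; 1 11.7 33.2 0 0 0 0; 1 11.7 33.2 0 0 0 0; 1 11.7 33.2 0 0 0 0; 1 11.7 33.2 0 0 0 0", "squeeze": 20}}

```text
time_s: 15.62
ee_pos: [592.4, 160.2, 221.6]
orientation: [0.0, 0.993, 0.116, -0.001]
wrist_force: [1.1, 0.7, 0.7]
width: 87.5
finger_force: 0.0
```

{"fn": "servo_tool", "kwargs": {"series": "1 11.7 33.2 0 0 0 0; 1 0 0 0 0 0 0; 1 0 0 0 0 0 0; 1 0 0 0 0 0 0"}}

```text
time_s: 15.95
ee_pos: [610.6, 132.2, 221.8]
orientation: [-0.0, 0.993, 0.115, -0.001]
wrist_force: [-0.1, -0.1, -0.0]
width: 87.8
finger_force: 0.0
```

{"fn": "servo_tool", "kwargs": {"series": "1 0 0 30 0 0 0; 1 0 0 40 0 0 0; 1 0 0 30 0 0 0; 1 0 0 18 0 0 0; 1 0 0 8 0 0 0"}}

```text
time_s: 16.37
ee_pos: [608.4, 133.2, 93.6]
orientation: [0.0, 0.993, 0.117, -0.003]
wrist_force: [-0.1, 0.3, 0.6]
width: 87.8
finger_force: 0.0
```

{"fn": "servo_tool", "kwargs": {"series": "1 0 0 5 0 0 0; 1 0 0 0 0 0 0; 0 0 0 0 0 0 0; 0 0 0 0 0 0 0; 0 0 0 0 0 0 0"}}

```text
time_s: 16.78
ee_pos: [612.5, 132.3, 93.7]
orientation: [-0.0, 0.993, 0.116, 0.001]
wrist_force: [0.1, -0.6, 0.2]
width: 71.7
finger_force: 0.0
```

{"fn": "servo_tool", "kwargs": {"series": "0 0 0 0 0 0 0; 0 0 0 0 0 0 0; 0 0 0 0 0 0 0; 0 0 0 0 0 0 0; 0 0 0 0 0 0 0"}}

```text
time_s: 17.2
ee_pos: [611.6, 132.0, 92.2]
orientation: [0.0, 0.993, 0.116, 0.0]
wrist_force: [0.9, -0.1, -1.0]
width: 37.8
finger_force: 0.0
```

{"fn": "servo_tool", "kwargs": {"series": "0 0 0 0 0 0 0; 0 0 0 0 0 0 0; 0 0 0 0 0 0 0; 0 0 0 0 0 0 0"}}

```text
time_s: 17.53
ee_pos: [611.6, 131.8, 92.3]
orientation: [0.0, 0.993, 0.116, 0.0]
wrist_force: [-0.6, -3.5, 1.9]
width: 35.7
finger_force: 20.0
```

{"fn": "servo_tool", "kwargs": {"series": "0 0 0 -15 0 0 0; 0 0 0 -35 0 0 0; 0 0 0 -38 0 0 0; 0 0 0 -38 0 0 0; 0 0 0 -22 0 0 0"}}

```text
time_s: 17.95
ee_pos: [612.8, 132.7, 244.1]
orientation: [-0.0, 0.993, 0.116, 0.002]
wrist_force: [1.7, 0.2, -0.4]
width: 35.7
finger_force: 20.0
```

{"fn": "servo_tool", "kwargs": {"series": "0 0 0 0 0 0 -7.05; 0 0 0 0 0 0 -7.05; 0 0 0 0 0 0 -7.05; 0 0 0 0 0 0 -7.05; 0 0 0 0 0 0 -7.05"}}

```text
time_s: 18.37
ee_pos: [611.2, 132.4, 239.8]
orientation: [-0.0, 0.91, 0.414, -0.0]
wrist_force: [0.4, 0.2, 0.1]
width: 35.7
finger_force: 20.0
```

{"fn": "servo_tool", "kwargs": {"series": "0 0 0 0 0 0 -7.05; 0 0 0 0 0 0 -7.05; 0 0 0 0 0 0 -7.05; 0 0 0 0 0 0 -7.05; 0 0 0 0 0 0 -7.05"}}

```text
time_s: 18.78
ee_pos: [611.1, 132.4, 239.7]
orientation: [-0.0, 0.742, 0.67, -0.0]
wrist_force: [0.2, -0.1, -1.0]
width: 35.7
finger_force: 20.0
```

{"fn": "servo_tool", "kwargs": {"series": "0 0 0 0 0 0 -7.05; 0 0 0 0 0 0 0; 0 0 0 0 0 0 0"}}

```text
time_s: 19.03
ee_pos: [611.3, 132.3, 239.8]
orientation: [-0.0, 0.703, 0.711, -0.0]
wrist_force: [0.5, -0.0, -1.0]
width: 36.2
finger_force: 20.0
```

{"fn": "servo_tool", "kwargs": {"series": "0 -34.5 -14.7 0 0 0 0; 0 -34.5 -14.7 0 0 0 0; 0 -34.5 -14.7 0 0 0 0; 0 -34.5 -14.7 0 0 0 0; 0 -34.5 -14.7 0 0 0 0"}}

```text
time_s: 19.45
ee_pos: [539.7, -42.6, 240.1]
orientation: [-0.0, 0.703, 0.711, 0.0]
wrist_force: [0.7, 0.2, -1.3]
width: 35.9
finger_force: 20.0
```

{"fn": "servo_tool", "kwargs": {"series": "0 -34.5 -14.7 0 0 0 0; 0 -34.5 -14.7 0 0 0 0; 0 -34.5 -14.7 0 0 0 0; 0 -34.5 -14.7 0 0 0 0; 0 -34.5 -14.7 0 0 0 0"}}

```text
time_s: 19.87
ee_pos: [468.7, -216.4, 240.3]
orientation: [0.0, 0.703, 0.711, 0.0]
wrist_force: [0.6, 0.0, -1.5]
width: 36.0
finger_force: 20.0
```

{"fn": "servo_tool", "kwargs": {"series": "0 -34.5 -14.7 0 0 0 0; 0 -34.5 -14.7 0 0 0 0; 0 -34.5 -14.7 0 0 0 0; 0 0 0 0 0 0 0; 0 0 0 0 0 0 0"}}

```text
time_s: 20.28
ee_pos: [426.3, -320.5, 240.1]
orientation: [-0.0, 0.704, 0.71, 0.0]
wrist_force: [0.5, -0.0, -0.8]
width: 36.1
finger_force: 20.0
```

{"fn": "servo_tool", "kwargs": {"series": "0 0 0 0 0 0 0; 0 0 0 0 0 0 0"}}

```text
time_s: 20.45
ee_pos: [427.4, -318.0, 240.0]
orientation: [-0.0, 0.702, 0.712, 0.0]
wrist_force: [-0.5, 0.2, -1.4]
width: 35.9
finger_force: 20.0
```

{"fn": "servo_tool", "kwargs": {"series": "0 0 0 30 0 0 0; 0 0 0 40 0 0 0; 0 0 0 40 0 0 0; 0 0 0 40 0 0 0; 0 0 0 25 0 0 0"}}

```text
time_s: 20.87
ee_pos: [426.4, -316.5, 62.0]
orientation: [-0.002, 0.701, 0.713, -0.0]
wrist_force: [-0.2, 0.2, -1.2]
width: 36.2
finger_force: 20.0
```

{"fn": "servo_tool", "kwargs": {"series": "0 0 0 15 0 0 0; 0 0 0 8 0 0 0; 0 0 0 5 0 0 0; 0 0 0 3 0 0 0; 0 0 0 0 0 0 0"}}

```text
time_s: 21.28
ee_pos: [427.7, -319.0, 34.6]
orientation: [0.0, 0.702, 0.712, 0.0]
wrist_force: [-0.1, 0.6, -0.9]
width: 35.8
finger_force: 20.0
```

{"fn": "servo_tool", "kwargs": {"series": "0 0 0 3 0 0 0; 0 0 0 3 0 0 0; 0 0 0 3 0 0 0; 0 0 0 3 0 0 0; 0 0 0 0 0 0 0"}}

```text
time_s: 21.7
ee_pos: [426.8, -319.1, 21.9]
orientation: [-0.0, 0.702, 0.712, -0.0]
wrist_force: [-0.6, -0.5, -1.6]
width: 35.9
finger_force: 20.0
```

{"fn": "servo_tool", "kwargs": {"series": "0 0 0 1.5 0 0 0; 0 0 0 1.5 0 0 0; 0 0 0 1 0 0 0; 0 0 0 0 0 0 0; 0 0 0 0 0 0 0"}}

```text
time_s: 22.12
ee_pos: [427.0, -319.2, 18.1]
orientation: [-0.0, 0.702, 0.712, -0.0]
wrist_force: [1.7, 0.2, -1.3]
width: 35.7
finger_force: 20.0
```

{"fn": "servo_tool", "kwargs": {"series": "0 0 0 1 0 0 0; 0 0 0 0 0 0 0; 0 0 0 0 0 0 0"}}

```text
time_s: 22.37
ee_pos: [427.0, -319.2, 17.2]
orientation: [-0.0, 0.702, 0.712, -0.0]
wrist_force: [0.3, -0.1, -0.9]
width: 36.0
finger_force: 20.0
```

{"fn": "servo_tool", "kwargs": {"series": "0 0 0 1 0 0 0; 0 0 0 0 0 0 0; 0 0 0 1 0 0 0; 0 0 0 0 0 0 0; 0 0 0 0 0 0 0"}}

```text
time_s: 22.78
ee_pos: [427.2, -319.3, 16.2]
orientation: [0.0, 0.702, 0.712, 0.0]
wrist_force: [-2.1, 2.2, 12.5]
width: 36.0
finger_force: 20.0
```

Contact at the expected height, so I back off a touch, release and lift.

{"fn": "servo_tool", "kwargs": {"series": "0 0 0 -0.7 0 0 0; 0.5 0 0 0 0 0 0; 0.6 0 0 0 0 0 0; 0.7 0 0 0 0 0 0; 0.7 0 0 0 0 0 0"}}

```text
time_s: 23.2
ee_pos: [427.0, -319.2, 15.7]
orientation: [-0.0, 0.702, 0.712, -0.0]
wrist_force: [0.2, -0.1, -0.7]
width: 59.2
finger_force: 0.0
```

{"fn": "servo_tool", "kwargs": {"series": "0.7 0 0 0 0 0 0; 0.7 0 0 0 0 0 0; 0.7 0 0 -15 0 0 0; 0.7 0 0 -30 0 0 0; 0.7 0 0 -38 0 0 0"}}

```text
time_s: 23.62
ee_pos: [425.4, -317.9, 97.7]
orientation: [-0.003, 0.702, 0.712, -0.0]
wrist_force: [0.6, -0.0, -0.5]
width: 61.5
finger_force: 0.0
```

{"fn": "servo_tool", "kwargs": {"series": "0.7 0 0 -38 0 0 0; 0.7 0 0 -38 0 0 0; 0.7 0 0 -38 0 0 0; 0.7 0 0 -20 0 0 0; 0.7 0 0 0 0 0 0"}}

```text
time_s: 24.03
ee_pos: [429.3, -320.9, 238.0]
orientation: [0.005, 0.702, 0.712, 0.001]
wrist_force: [0.5, -0.2, 0.4]
width: 61.5
finger_force: 0.0
```

Run:
```python
from h import *
for n in("scene","top"):
    c=camera(n); P=cloud(c); f=c["frame"]; d=P-[428,-320,0]
    m=(abs(d[...,0])<60)&(abs(d[...,1])<98)&(d[...,2]>18)&(d[...,2]<90); Q=P[m]
    print(n,m.sum(),cv2.minAreaRect(Q[:,:2].astype(np.float32)),np.percentile(Q[:,2],[5,50,98]).round(1))
    cv2.imwrite(f"pics/{n}_end.png",f)
print(observe()["width"],observe()["ee_pos"])
```

```text
scene 346 ((428.2855529785156, -317.34161376953125), (37.413211822509766, 151.4039764404297), 1.1192512512207031) [22.8 35.  42.2]
top 476 ((430.2232666015625, -297.72259521484375), (110.87229919433594, 34.566280364990234), 89.42581176757812) [28.4 38.1 45.2]
61.34177508152394 [ 427.12920231 -319.23156921  233.2372111 ]
```

View pics/scene_end.png

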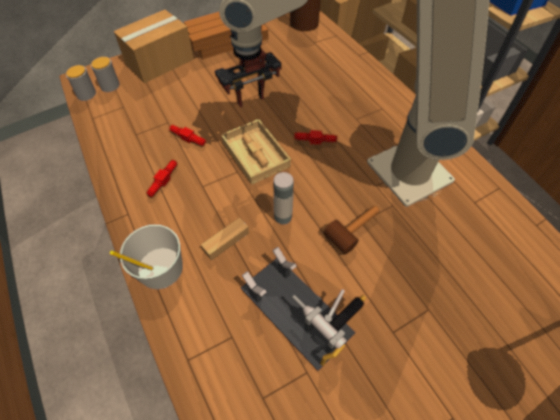

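The spindle lies flat in the tray at (257,150), the trigger is back at rest at (335,303), and the other things have not moved. I'm handing in.

```bash
python3 -c "
from bench import hand_in; print(hand_in())"
```

```text
the job is handed in; nothing more can be done
None
```

The job is handed in: the spindle lay in the cradle while the trigger was held home for over a second and then released, and it now lies flat in the tray; the hand-in printed no verdict.

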